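# Nest a copper medal blank and close its cover

## Task

Slide the copper blank along the top of the steel holder plate, without lifting it off, until it drops flat into the round pocket. Then slide the brass cover with the black knob over it until the cover is fully home, let go and move clear. Leave the mallet, the caliper and the tray of offcuts where they are.

Things in the scene. Friction and masses are not known exactly. Their poses are not given: they have to be found in the camera images.
- holder: steel plate fixed to the bench, top 12 mm above it, 120 mm wide along its x, from y = -155 to +135 mm. Origin on the bench under the pocket's centre, z up. On its +y end the brass cover's dark guide: two cheeks 33 to 40 mm either side of the centre line from y = 70 to 130 mm, and a crossbar at y = 118 mm, its top 13 mm above the plate. The -y end is bare; the blank starts there
- pocket (a point): centre of the floor of the round pocket in the holder's top face; pocket 44 mm in diameter, 4 mm deep (floor 8 mm above the bench, seen as a dark disc), rim with a 1 mm chamfer; axes as the holder's
- blank_center (a point): centre (half-way up) of the copper blank, a loose plain disc 40 mm in diameter and 6 mm thick, about 50 to 95 g; it starts lying flat on the holder's plate (centre 15 mm above the bench). In the pocket it stands 2 mm proud of the plate (centre 11 mm above the bench)
- cover (a joint): travel of the brass cover in m: 0 fully open, growing as it slides towards the holder's -y, 0.078 at the end stop, where it covers the whole pocket; starts nearly open. It resists with about 1.5 N and stays where it is left
- cover_knob (a point): centre of the cover's black upright round knob, 20 mm across, 26 mm high (19.5 to 45.5 mm above the bench), on the cover's middle line. The cover is brass, 62 mm wide, 4 mm thick, 3.5 mm above the holder's top: it passes over a blank lying in the pocket and is blocked by one that is not. Its leading edge is 28 mm from the knob towards the holder's -y. At 0.078 the knob is over the pocket's centre
- mallet_center (a point): bystander: mallet lying on the holder's far (+x) side, 260 mm long with its handle along its x, 104 mm wide head centred 75 mm along its +x, up to 36 mm high; point 18 mm above the bench in line with the handle's axis, 10 mm short of the handle's head end
- caliper_center (a point): bystander: steel dial caliper with a yellow dial, lying on the near (-x) side of the holder, 190 mm long along its x, jaws 50 mm out to its -y, up to 19 mm high; point at the middle of its beam, 6 mm above the bench
- tray_center (a point): bystander: open steel tray of metal offcuts, 130 by 100 mm and 18 mm high, lying past the holder's -y end; point at its centre, half-way up
Things that resemble listed ones, but are neither listed nor needed, are in the scene too. There is more than one size of the part that bears blank_center; the job needs the largest.

How it is judged:
By the outcome, as a careful person would: the job done as asked, in the order asked, and still so for the second after the job is handed in, with the robot touching nothing.
It also fails if it takes over 45 s, if anything falls off the work surface, if the arm or the gripper's body presses on something with over 40 N, if the wrist force passes 120 N, or if a joint passes its speed limit or range.

## Robot

A 6-joint arm with a two-finger parallel gripper is mounted at the origin on the work surface. World frame = base frame: x ahead of the robot, y to its left, z up, the work surface at z = 0. Lengths are in m, angles in rad, forces in N, time in s.
With the tool pointing down it reaches from about 0.25 to 0.775 m from the base axis. Payload 4 kg.
Tool frame: the origin (TCP) lies at the centre of the arm's flange, where the gripper is bolted on; the fingertips stand ahead of it and the grasp point (between the pads) lies 180 mm ahead of it (robot.tcp_to_tips is the z of the fingertips in the tool frame, in m); z points along the fingers, y is the direction in which the jaws open and shut (so a half turn about z gives the same grasp; the last joint's range is limited). The gripper opens to 94 mm and grips with 3 to 60 N. Pads are 16 mm wide; open, the fingers measure 119 mm over their backs; the gripper's body (75 mm by 177 mm) begins 78 mm behind the grasp point.
Start: joints at [-1.216, 0.087, 1.371, -0, 1.684, -0.103], TCP at [0.243, -0.493, 0.405] pointing down, gripper open.
Joint ranges: [-3.1, 3.1], [-0.76, 2.03], [0.27, 2.55], [-1.08, 4.22], [0.17, 2.65], [-2.57, 2.57]. Speed limits (rad/s): [2.79, 2.79, 3.14, 3.14, 3.14, 3.14].

## Interface

Orientations are given as [roll, pitch, yaw] about the fixed x, y, z axes, in that order (R = Rz(yaw) Ry(pitch) Rx(roll)).
In Python, from bench import robot gives the robot as it stands.
- The arm moves only by the tool move_arm, never from a script. Its argument "increments" is a list that holds one entry, the list of rows, each a list of 7 numbers: the opening, from 0 (shut) to 1 (fully open), then the shift along the tool's x, y, z as a fraction of full scale, then the turn, a rotation vector about the tool's x, y, z as a fraction of full scale. In form: [[[jaw, dx, dy, dz, rx, ry, rz], ...]]. A call has 1 to 8 rows; each row is the pose to reach, as a shift and turn from the pose commanded when the call began, along the tool's axes at that moment; what a row does not reach only later rows make up. Full scale, the value 1, is 0.1 m for a shift and pi/2 rad for a turn. A row lasts 1/12 s, in which the tool goes at most 41.7 mm and 7.16 degrees, less where a joint would pass 70% of its speed; a pose out of reach is approached as far as the arm can. A call with a number of a shift or a turn outside -1 to 1 is refused whole. A call with a gripper value outside its range is refused whole. The fingers move at their own pace and stop on an object; the grip force is fixed at half the most. Time passes only in rows, so rows that repeat a pose let the fingers close. It gives the time, the measured TCP pose, the force and the opening at its end, in the units of the state.
- robot.get_obs(): the state, without advancing time (a new reading comes with each control period).
- robot.snapshot(name): name is "scene" or "top" or "wrist"; returns (picture, depth): 400x640x3 uint8, red, green, blue; 400x640 float32, m along the optical axis (not along the pixel's ray), 0 where there is no reading.
- robot.camera_params(name): a dict with "mtx" (3x3 intrinsics, pixels), "k1" (the pictures are not rectified: a ray, as slopes to the right and down, at radius r is drawn at 1 + k1 r^2 times it, then the intrinsics apply), "R" (3x3) and "t" (3): a world point X has camera coordinates R X + t. Camera axes: x right, y down, z forward; pixel columns grow to the right and rows downward; lengths in m; the calibration is good to about 2 mm. A picture is of the moment at which its call begins: read the wrist's pose just before it. camera_params takes no time and is no camera call; for the wrist camera it gives the pose at the moment of the call.
- robot.close_job(): hands the job in, once; it reports no verdict.
The state is a dict: "time": time; "joint_positions": joint angles; "qvel": joint speeds; "joint_torque": joint torques, N m; "tool_pos": TCP position; "ee_rot": TCP orientation; "wrist_force": force on the tool from outside, world axes, zero at the start; "wrist_torque": the same for the moment, N m; "width": finger opening in m.
Only numpy, scipy, OpenCV 4.12 (cv2) and the standard library are available. Lean on these libraries where they do the work, as an engineer would, in place of code of your own. Each camera call takes 0.05 s, during which the arm holds its last target.

## Working session

There is one attempt and no reset: what is moved stays moved. The work goes in short steps, Python scripts to look and compute and a tool call to move; the robot and the scene stay as the last step left them, time stands still between calls to the robot, and variables do not carry over. Pictures are saved under pics/ and viewed, and the job is handed in when it is done.

Besides the shell and the picture viewer there is one more tool, called after ">>>" in YAML: its name, and indented under it one key for each argument. move_arm: Moves the arm, as the interface text tells. Its arguments: {"type":"object","properties":{"increments":{"type":"array","items":{"type":"array","items":{"type":"array","items":{"type":"number","minimum":-1,"maximum":1}}}}},"required":["increments"]}

```bash
ls; mkdir -p pics
python3 - <<'E'
from bench import robot
import cv2,numpy as np
print(robot.get_obs())
for n in ("scene","top"):
    p,d=robot.snapshot(n); cv2.imwrite(f"pics/{n}0.png",p[:,:,::-1]); np.savez(f"pics/{n}0.npz",p=p,d=d)
    c=robot.camera_params(n); print(n,c)
E
```

```text
pics
{'time': 0.0, 'joint_positions': array([-1.21611662e+00,  8.79672591e-02,  1.37227176e+00, -3.06247856e-07,
        1.68362512e+00, -1.03049163e-01]), 'qvel': array([ 0.00090609, -0.00188676,  0.0014806 , -0.00016875, -0.00057698,
        0.00028643]), 'joint_torque': array([-9.10124945e-04, -3.40187967e+01, -3.02425039e+01,  7.18131778e-02,
        3.30057729e-02, -1.71739493e-04]), 'tool_pos': array([ 0.24303131, -0.49326075,  0.40348812]), 'ee_rot': array([-3.13933319e+00, -2.33357759e-04,  4.57728576e-01]), 'wrist_force': array([-0.38113833,  0.10539398,  0.64266313]), 'wrist_torque': array([0.03394783, 0.0392835 , 0.0071112 ]), 'width': 0.09385650539170892}
scene {'mtx': array([[400.45995636,   0.        , 325.27457708],
       [  0.        , 400.45995636, 198.88786605],
       [  0.        ,   0.        ,   1.        ]]), 'k1': -0.03986818988950914, 'R': array([[-0.67720223,  0.73565323, -0.01454192],
       [ 0.45995708,  0.40781994, -0.78874735],
       [-0.57431405, -0.54083013, -0.61454548]]), 't': array([ 0.42257911, -0.17916352,  1.1233133 ])}
top {'mtx': array([[450.28854159,   0.        , 319.6297178 ],
       [  0.        , 450.28854159, 205.12189395],
       [  0.        ,   0.        ,   1.        ]]), 'k1': -0.01841435118361439, 'R': array([[-0.02800165, -0.99886353, -0.03856879],
       [-0.98497863,  0.03414823, -0.16926607],
       [ 0.17039076,  0.03324971, -0.98481544]]), 't': array([-0.03075016,  0.57275087,  0.74823913])}
```

View pics/scene0.png

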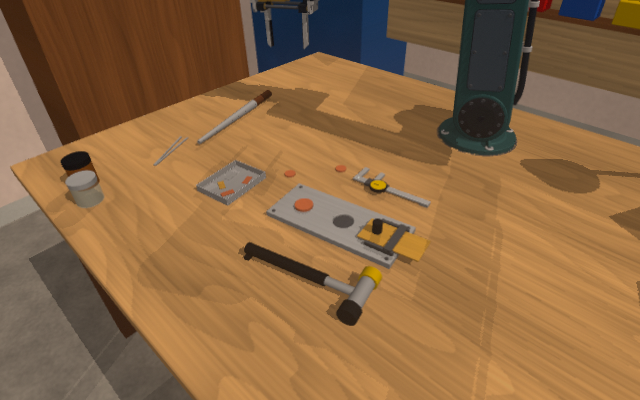

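View pics/top0.png

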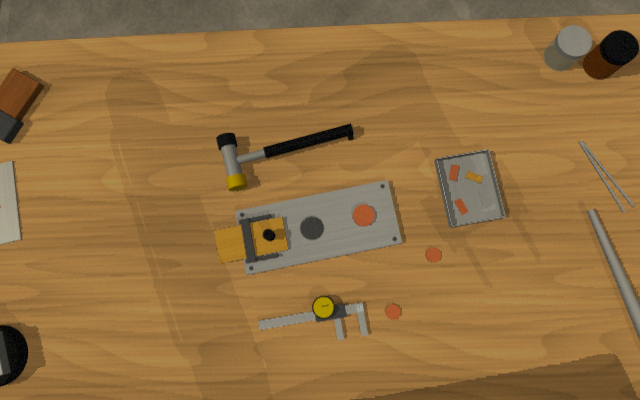

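Top view: blank on the plate at about (363,216), pocket (312,228), knob (269,235). The two small discs on the bench at (433,255) and (393,312) are decoys. Next I'll measure these positions.

```bash
cat > h.py <<'E'
import cv2,numpy as np
def ray(c,uv):
    q=cv2.undistortPoints(np.array(uv,float).reshape(-1,1,2),c["mtx"],np.array([c["k1"],0,0,0.])).reshape(-1,2)
    d=np.c_[q,np.ones(len(q))]@c["R"]; o=-c["R"].T@c["t"]; return o,d
def onz(c,uv,z):
    o,d=ray(c,uv); return o+d*((z-o[2])/d[:,2])[:,None]
def proj(c,X):
    X=np.atleast_2d(X); q=X@c["R"].T+c["t"]; s=q[:,:2]/q[:,2:]; s=s*(1+c["k1"]*(s**2).sum(1,keepdims=True))
    return s@c["mtx"][:2,:2].T+c["mtx"][:2,2]
def blobs(m,lo=20):
    cs,_=cv2.findContours(m.astype(np.uint8),cv2.RETR_EXTERNAL,cv2.CHAIN_APPROX_NONE)
    return sorted([c for c in cs if cv2.contourArea(c)>=lo],key=cv2.contourArea,reverse=True)
E
python3 - <<'E'
from bench import robot
from h import *
for n in ("scene","top"):
    c=robot.camera_params(n); p=np.load(f"pics/{n}0.npz")["p"]; hsv=cv2.cvtColor(p,cv2.COLOR_RGB2HSV)
    H,S,V=[hsv[:,:,i].astype(int) for i in range(3)]
    print(n)
    m=((H<10)&(S>140)&(V>120))
    for b in blobs(m,30):
        M=cv2.moments(b);u=(M['m10']/M['m00'],M['m01']/M['m00'])
        print(' org',np.round(u,1),M['m00'],onz(c,u,.018)[0].round(4))
    m=((S<70)&(V<95)) 
    m2=(V<45)
    for nm,mm in(('dark',m),('blk',m2)):
      for b in blobs(mm,40):
        M=cv2.moments(b);u=(M['m10']/M['m00'],M['m01']/M['m00'])
        if 200<u[0]<440 and 150<u[1]<320: print(nm,np.round(u,1),M['m00'],onz(c,u,.012)[0].round(4),onz(c,u,.008)[0].round(4),onz(c,u,.0455)[0].round(4))
p=np.load("pics/top0.npz")["p"][130:350,200:460]
cv2.imwrite("pics/crop.png",cv2.resize(p,None,fx=3,fy=3,interpolation=cv2.INTER_CUBIC)[:600,:780,::-1])
E
```

```text
scene
 org [303.9 204. ] 126.0 [ 0.5555 -0.1252  0.018 ]
dark [389.  239.8] 331.0 [0.5191 0.0724 0.012 ] [0.5155 0.0702 0.008 ] [0.5497 0.0908 0.0455]
dark [333.7 242.6] 174.0 [ 0.5966 -0.0028  0.012 ] [ 0.5935 -0.0056  0.008 ] [0.6223 0.0201 0.0455]
dark [343.  221.1] 173.0 [ 0.5367 -0.0306  0.012 ] [ 0.5332 -0.0336  0.008 ] [ 0.5661 -0.0059  0.0455]
dark [212.9 195.6] 74.0 [ 0.6653 -0.306   0.012 ] [ 0.6628 -0.311   0.008 ] [ 0.6868 -0.2643  0.0455]
dark [248.5 167.8] 58.5 [ 0.54   -0.3348  0.012 ] [ 0.5366 -0.34    0.008 ] [ 0.5693 -0.2913  0.0455]
blk [284.3 263.1] 832.0 [ 0.6972 -0.0345  0.012 ] [ 0.6949 -0.0375  0.008 ] [ 0.7167 -0.0096  0.0455]
blk [345.4 314.3] 215.5 [0.7075 0.1212 0.012 ] [0.7053 0.1194 0.008 ] [0.7264 0.1365 0.0455]
blk [376.5 228.2] 61.5 [0.5083 0.0338 0.012 ] [0.5046 0.0314 0.008 ] [0.5395 0.0546 0.0455]
top
dark [253.1 239.6] 484.5 [0.5178 0.0766 0.012 ] [0.5182 0.0773 0.008 ] [0.5144 0.0704 0.0455]
dark [311.5 227.7] 396.5 [ 0.5363 -0.0314  0.012 ] [ 0.5367 -0.0312  0.008 ] [ 0.5322 -0.0332  0.0455]
dark [336.3 312.4] 165.0 [ 0.3834 -0.0717  0.012 ] [ 0.3831 -0.0717  0.008 ] [ 0.3855 -0.0718  0.0455]
blk [268.7 234.6] 81.5 [0.5261 0.0477 0.012 ] [0.5265 0.0483 0.008 ] [0.5224 0.0427 0.0455]
```

View pics/crop.png

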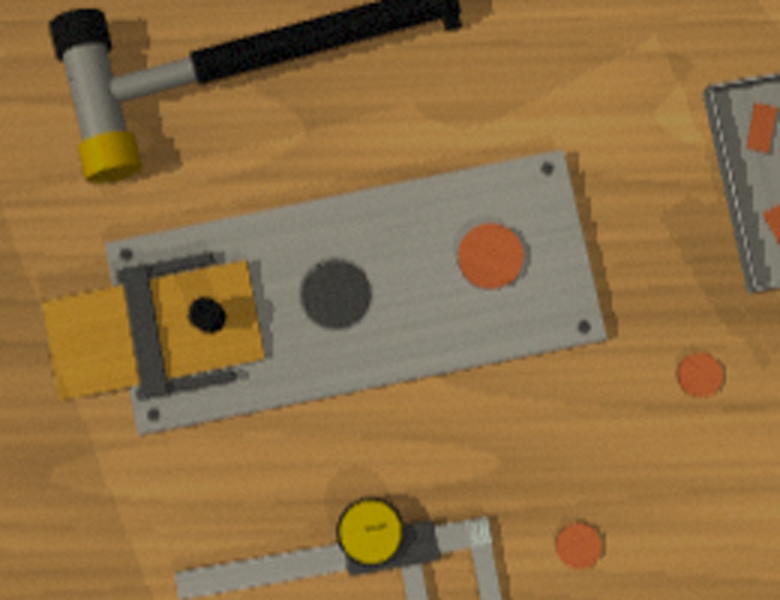

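Run:
```python
from bench import robot
from h import *
for n in ("scene","top"):
    c=robot.camera_params(n); p=np.load(f"pics/{n}0.npz")["p"]; hsv=cv2.cvtColor(p,cv2.COLOR_RGB2HSV)
    H,S,V=[hsv[:,:,i].astype(int) for i in range(3)]
    uv=(363,216) if n=='top' else (304,205); print(n,hsv[uv[1],uv[0]])
    m=(((H<9)|(H>175))&(S>130)&(V>100))
    for b in blobs(m,30):
        M=cv2.moments(b);u=(M['m10']/M['m00'],M['m01']/M['m00'])
        (_,_),(a,bb),_=cv2.fitEllipse(b)
        print(' org',np.round(u,1),M['m00'],onz(c,u,.018)[0].round(4),a,bb)
    # plate
    m=((S<70)&(V>60)); 
    for b in blobs(m,2500):
        r=cv2.minAreaRect(b); M=cv2.moments(b); 
        bx=cv2.boxPoints(r); print(bx.round(1).tolist()); w=onz(c,bx,.012); print(w.round(4).tolist())
```

```text
scene [  9 178 181]
[[0.0, 399.0], [0.0, 11.0], [190.0, 11.0], [190.0, 399.0]]
[[1.1411, -0.1403, 0.012], [0.4474, -3.0265, 0.012], [-0.2869, -1.9173, 0.012], [0.9552, 0.0544, 0.012]]
[[265.20001220703125, 214.10000610351562], [284.5, 170.0], [415.1000061035156, 227.39999389648438], [395.79998779296875, 271.3999938964844]]
[[0.6288, -0.1679, 0.012], [0.4878, -0.2602, 0.012], [0.4546, 0.0907, 0.012], [0.5777, 0.1291, 0.012]]
[[510.29998779296875, 110.80000305175781], [521.7999877929688, 67.5], [650.5, 102.0], [638.9000244140625, 145.1999969482422]]
[[-0.1954, 0.0189, 0.012], [-0.5957, -0.0993, 0.012], [-0.5739, 0.3364, 0.012], [-0.2269, 0.3644, 0.012]]
top [ 10 187 168]
[[0.0, 41.0], [0.0, 0.0], [639.0, 0.0], [639.0, 41.0]]
[[0.9438, 0.6021, 0.012], [1.0384, 0.6122, 0.012], [0.9672, -0.6905, 0.012], [0.8795, -0.6767, 0.012]]
[[232.6999969482422, 211.1999969482422], [388.5, 179.10000610351562], [401.6000061035156, 242.6999969482422], [245.8000030517578, 274.8999938964844]]
[[0.5718, 0.1148, 0.012], [0.6224, -0.1768, 0.012], [0.5035, -0.1941, 0.012], [0.454, 0.0902, 0.012]]
[[433.6000061035156, 159.0], [489.6000061035156, 146.39999389648438], [505.3999938964844, 216.8000030517578], [449.3999938964844, 229.3000030517578]]
[[0.6578, -0.2629, 0.012], [0.6781, -0.3685, 0.012], [0.5445, -0.3848, 0.012], [0.525, -0.282, 0.012]]
```

Run:
```python
from bench import robot
from h import *
for n in ("scene","top"):
    c=robot.camera_params(n); p=np.load(f"pics/{n}0.npz")["p"]; hsv=cv2.cvtColor(p,cv2.COLOR_RGB2HSV)
    H,S,V=[hsv[:,:,i].astype(int) for i in range(3)]
    m=((H<13)&(S>120)&(V>70))
    for b in blobs(m,30):
        M=cv2.moments(b);u=(M['m10']/M['m00'],M['m01']/M['m00'])
        if M['m00']<900: print(n,' org',np.round(u,1),M['m00'],onz(c,u,.018)[0].round(4))
    if n=='top':
        P=onz(c,[(382.3,186),(394.7,239),(242,215),(251,268)],.012)
        print(P.round(4).tolist())
        d1=P[2]-P[0];d2=P[3]-P[1]
        e1=P[0]-P[1];e2=P[2]-P[3]
        print([np.degrees(np.arctan2(-d[0],d[1])) for d in(d1,d2)],[np.degrees(np.arctan2(d[1],d[0])) for d in(e1,e2)],[np.linalg.norm(d) for d in (d1,d2,e1,e2)],P.mean(0))
```

```text
scene  org [160.1  83.3] 463.0 [ 0.409  -1.0016  0.018 ]
scene  org [554.9  12.9] 371.0 [-1.5626 -0.2861  0.018 ]
scene  org [303.4 204.7] 171.5 [ 0.5577 -0.1244  0.018 ]
scene  org [602.2  22.9] 102.0 [-1.5184 -0.0343  0.018 ]
scene  org [90.1 14.9] 58.5 [ 0.1369 -2.3172  0.018 ]
scene  org [289.9 173.1] 53.5 [ 0.494  -0.2341  0.018 ]
scene  org [340.5 168. ] 50.0 [ 0.398  -0.1577  0.018 ]
scene  org [154.6  25.8] 46.0 [ 0.0241 -1.7575  0.018 ]
scene  org [219.5   4.5] 39.5 [-0.4776 -1.8893  0.018 ]
scene  org [171.3  64.9] 38.0 [ 0.281 -1.145  0.018]
scene  org [36.8 28.7] 38.0 [ 0.4461 -2.2608  0.018 ]
scene  org [117.8 117.2] 37.5 [ 0.6338 -0.8536  0.018 ]
scene  org [123.4  90.2] 37.0 [ 0.5252 -1.0471  0.018 ]
scene  org [227.  192.5] 35.0 [ 0.6411 -0.2841  0.018 ]
scene  org [116.7  70.8] 34.0 [ 0.4539 -1.2577  0.018 ]
scene  org [258.6  98.6] 32.5 [ 0.265  -0.6249  0.018 ]
scene  org [246.8 179.5] 30.5 [ 0.5794 -0.2907  0.018 ]
top  org [363.1 214.9] 343.0 [ 0.5558 -0.1264  0.018 ]
top  org [392.3 311.4] 155.5 [ 0.3829 -0.17    0.018 ]
top  org [433.  254.5] 152.0 [ 0.4801 -0.2478  0.018 ]
top  org [460.9 205.9] 98.5 [ 0.5663 -0.3044  0.018 ]
top  org [453.5 172.2] 98.0 [ 0.6297 -0.296   0.018 ]
[[0.6097, -0.1647, 0.012], [0.5106, -0.1821, 0.012], [0.5642, 0.0973, 0.012], [0.4661, 0.0807, 0.012]]
[np.float64(9.863146795232716), np.float64(9.623187449925663)] [np.float64(9.939457929413129), np.float64(9.600581417467389)] [np.float64(0.26590907729206076), np.float64(0.26650125071409836), np.float64(0.10059128567669065), np.float64(0.09947611551169196)] [ 0.53765422 -0.04220835  0.012     ]
```

>>> move_arm:
  increments:
    - [[0.7,0.4,-0.2,0,0,0,-0.08],[0.7,0.8,-0.4,0,0,0,-0.16],[0.7,1,-0.5,0,0,0,-0.24],[0.7,1,-0.5,0,0,0,-0.32],[0.7,1,-0.5,0,0,0,-0.4],[0.7,1,-0.5,0,0,0,-0.48],[0.7,1,-0.5,0,0,0,-0.5]]

```text
time: 0.68
tool_pos: [0.3109, -0.4039, 0.4041]
ee_rot: [-3.141, -0.001, 1.249]
wrist_force: [0.4, -0.5, -0.1]
width: 0.0656
```

```bash
cat > st.py <<'E'
from bench import robot
from scipy.spatial.transform import Rotation as Ro
import numpy as np,sys
o=robot.get_obs(); R=Ro.from_euler('xyz',o['ee_rot']).as_matrix()
tip=o['tool_pos']+R[:,2]*0.18
print('t',o['time'].__round__(2),'pos',o['tool_pos'].round(4),'rpy deg',np.degrees(o['ee_rot']).round(2),'grasp',tip.round(4),'F',o['wrist_force'].round(1),'w',round(o['width'],4))
th=np.radians(9.75);hx=np.array([np.cos(th),np.sin(th)]);hy=np.array([-hx[1],hx[0]])
P=np.array([.536,-.032]); q=tip[:2]-P; print('holder xy mm',1000*(q@hx),1000*(q@hy),'tipz',(o['tool_pos']+R[:,2]*robot.tcp_to_tips)[2])
if len(sys.argv)>3:
    tx=np.array([float(a) for a in sys.argv[1:4]])  # holder x,y (mm), grasp z (mm)
    W=np.r_[P+hx*tx[0]/1000+hy*tx[1]/1000,tx[2]/1000]
    Rg=Ro.from_euler('xyz',[np.pi,0,np.radians(99.75)]).as_matrix()
    T=W-Rg[:,2]*.18
    print('frac shift',(R.T@(T-o['tool_pos'])/.1).round(3),'turn',(Ro.from_matrix(R.T@Rg).as_rotvec()/(np.pi/2)).round(4))
E
python3 st.py 4 -96 120; python3 -c "
from bench import robot; print(robot.tcp_to_tips)"
```

```text
t 0.68 pos [ 0.3109 -0.4039  0.4041] rpy deg [-1.7995e+02 -3.0000e-02  7.1550e+01] grasp [ 0.3108 -0.4037  0.2241] F [ 0.4 -0.5 -0.1] w 0.0656
holder xy mm -284.90117558968535 -328.22269155562924 tipz 0.20494352889736045
frac shift [3.412 1.448 1.042] turn [-0.0004 -0.0005 -0.3133]
0.1992
```

>>> move_arm:
  increments:
    - [[0.65,0.35,0.15,0,0,0,-0.07],[0.65,0.7,0.3,0,0,0,-0.14],[0.65,1,0.43,0.2,0,0,-0.22],[0.65,1,0.43,0.3,0,0,-0.29],[0.65,1,0.43,0.3,0,0,-0.313],[0.65,1,0.43,0.3,0,0,-0.313]]

```text
time: 1.18
tool_pos: [0.3839, -0.3226, 0.3731]
ee_rot: [-3.14, -0.002, 1.737]
wrist_force: [0.1, -0.4, 0.0]
width: 0.0614
```

```bash
python3 st.py 4 -96 120
```

```text
t 1.18 pos [ 0.3839 -0.3226  0.3731] rpy deg [-1.799e+02 -1.400e-01  9.952e+01] grasp [ 0.3835 -0.3222  0.1931] F [ 0.1 -0.4  0. ] w 0.0614
holder xy mm -199.47889356369646 -260.2111720457359 tipz 0.17390237590758437
frac shift [1.653 2.026 0.731] turn [-0.0011 -0.0016 -0.0025]
```

>>> move_arm:
  increments:
    - [[0.65,0.3,0.3,0,0,0,0],[0.65,0.6,0.6,0,0,0,0],[0.65,0.9,1,0.1,0,0,0],[0.65,0.9,1,0.2,0,0,0],[0.65,0.9,1,0.2,0,0,0]]

```text
time: 1.6
tool_pos: [0.4683, -0.2165, 0.3522]
ee_rot: [-3.139, -0.003, 1.738]
wrist_force: [-0.4, -0.1, 0.6]
width: 0.061
```

>>> move_arm:
  increments:
    - [[0.65,0.25,0.35,0,0,0,0],[0.65,0.5,0.7,0.1,0,0,0],[0.65,0.75,1,0.2,0,0,0],[0.65,0.75,1,0.3,0,0,0],[0.65,0.75,1,0.4,0,0,0],[0.65,0.75,1,0.4,0,0,0]]

```text
time: 2.1
tool_pos: [0.5527, -0.1293, 0.3117]
ee_rot: [-3.136, -0.001, 1.733]
wrist_force: [-0.1, -0.9, -1.3]
width: 0.0611
```

```bash
python3 st.py 4 -96 70
python3 - <<'E'
from bench import robot
from h import *
c=robot.camera_params("wrist")
p,d=robot.snapshot("wrist"); cv2.imwrite("pics/w1.png",p[:,:,::-1]); np.savez("pics/w1.npz",p=p,d=d,**c)
hsv=cv2.cvtColor(p,cv2.COLOR_RGB2HSV);H,S,V=[hsv[:,:,i].astype(int) for i in range(3)]
for b in blobs((H<12)&(S>120)&(V>60),300)[:5]:
    M=cv2.moments(b);u=(M['m10']/M['m00'],M['m01']/M['m00']); print(np.round(u,1),M['m00'],onz(c,u,.018)[0].round(4),cv2.fitEllipse(b))
E
```

```text
t 2.1 pos [ 0.5527 -0.1293  0.3117] rpy deg [-1.7967e+02 -8.0000e-02  9.9320e+01] grasp [ 0.5517 -0.1292  0.1317] F [-0.1 -0.9 -1.3] w 0.0611
holder xy mm -1.0207739869426702 -98.43355573530786 tipz 0.1124920655105725
frac shift [0.026 0.043 0.617] turn [-0.0037 -0.0009 -0.0048]
[328.7 195.6] 1813.5 [ 0.5552 -0.1276  0.018 ] ((328.7130126953125, 195.5806427001953), (47.82888412475586, 48.30128860473633), 86.49249267578125)
[123.9 209.4] 681.5 [ 0.3889 -0.1673  0.018 ] ((123.87857818603516, 209.3963623046875), (27.827402114868164, 31.282663345336914), 123.25323486328125)
```

View pics/w1.png

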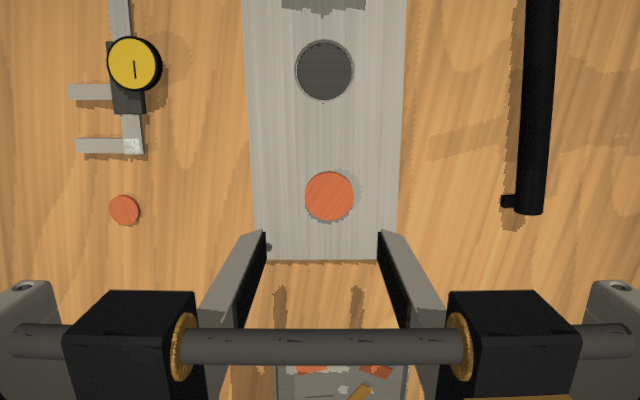

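Wrist view: blank at (329,196), pocket at (324,70), both clear of the fingers, and plate edges visible. I'll measure the pocket and plate yaw from this view too.

Run:
```python
from h import *
c=dict(np.load("pics/w1.npz")); p=c["p"]
hsv=cv2.cvtColor(p,cv2.COLOR_RGB2HSV);H,S,V=[hsv[:,:,i].astype(int) for i in range(3)]
roi=np.zeros(V.shape,bool);roi[20:120,270:380]=1
for b in blobs((V<105)&roi,300)[:3]:
    e=cv2.fitEllipse(b); print(e, onz(c,e[0],.008)[0].round(4), onz(c,e[0],.012)[0].round(4))
g=(S<60)
L=[];Rr=[]
for v in range(20,220,5):
    row=g[v]; u=np.where(row[200:460])[0]+200
    # edges
    l=320
    xs=[x for x in range(200,300) if row[x:x+8].all()]; xr=[x for x in range(460,360,-1) if row[x-7:x+1].all()]
    if xs and xr: L.append((xs[0],v)); Rr.append((xr[0]+1,v))
for E in(L,Rr):
    W=onz(c,E,.012); l=cv2.fitLine(W[:,:2].astype(np.float32),cv2.DIST_HUBER,0,.001,.001).ravel(); print('yaw',np.degrees(np.arctan2(-l[0],l[1]))%180,l)
    P=np.array([.536,-.032]);n=np.array([l[1],-l[0]]);n=n*np.sign(n[0]); print('dist of P',(P-l[2:])@n)
```

```text
((323.66357421875, 69.69760131835938), (54.59364700317383, 59.14094161987305), 172.75509643554688) [ 0.5353 -0.0323  0.008 ] [ 0.5354 -0.0326  0.012 ]
yaw 9.803909 [ 0.17027658 -0.9853963   0.4826246  -0.07600621]
dist of P 0.0600891597641056
yaw 9.794083 [ 0.17010778 -0.9854255   0.5993549  -0.04799578]
dist of P -0.05971054809394324
```

```bash
python3 st.py 3 -97 45
```

```text
t 2.15 pos [ 0.5527 -0.1297  0.313 ] rpy deg [-1.7977e+02 -4.0000e-02  9.9270e+01] grasp [ 0.552  -0.1296  0.133 ] F [-0.2 -0.2  0.4] w 0.0611
holder xy mm -0.7687387072531088 -98.94601626207015 tipz 0.11383136586426149
frac shift [0.02  0.034 0.88 ] turn [-0.0025 -0.0004 -0.0053]
```

>>> move_arm:
  increments:
    - [[0.65,0.02,0.035,0.2,-0.002,0,-0.005],[0.65,0.02,0.035,0.45,-0.002,0,-0.005],[0.65,0.02,0.035,0.65,-0.002,0,-0.005],[0.65,0.02,0.035,0.8,-0.002,0,-0.005],[0.65,0.02,0.035,0.88,-0.002,0,-0.005],[0.65,0.02,0.035,0.88,-0.002,0,-0.005],[0.65,0.02,0.035,0.88,-0.002,0,-0.005]]

```text
time: 2.73
tool_pos: [0.5568, -0.1267, 0.2275]
ee_rot: [3.138, 0.001, 1.741]
wrist_force: [-0.1, 0.4, -0.7]
width: 0.0614
```

```bash
python3 st.py 3 -97 33; sleep 0
python3 - <<'E'
from bench import robot
import cv2
p,d=robot.snapshot("wrist"); cv2.imwrite("pics/w2.png",p[:,:,::-1])
E
python3 st.py 3 -97 33
```

```text
t 2.73 pos [ 0.5568 -0.1267  0.2275] rpy deg [1.7979e+02 4.0000e-02 9.9750e+01] grasp [ 0.5575 -0.1267  0.0475] F [-0.1  0.4 -0.7] w 0.0614
holder xy mm 5.123112486566423 -96.97950907264651 tipz 0.028304260409641624
frac shift [-0.001 -0.015  0.145] turn [ 0.0024  0.0005 -0.    ]
t 2.78 pos [ 0.5572 -0.1265  0.2283] rpy deg [1.797e+02 8.000e-02 9.977e+01] grasp [ 0.5582 -0.1266  0.0483] F [ 0.1 -0.4 -0.6] w 0.0613
holder xy mm 5.824939510358395 -97.00610950115376 tipz 0.02906788032335622
frac shift [-0.002 -0.02   0.153] turn [0.0033 0.0009 0.0002]
```

View pics/w2.png

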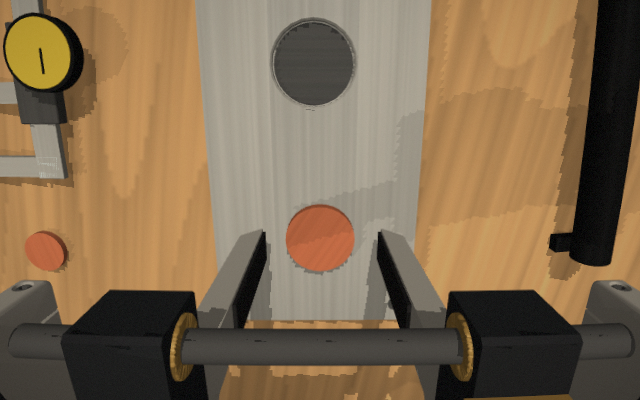

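>>> move_arm:
  increments:
    - [[0.65,0,-0.015,0.05,0.002,0,0],[0.65,0,-0.015,0.09,0.002,0,0],[0.65,0,-0.015,0.12,0.002,0,0],[0.65,0,-0.015,0.14,0.002,0,0],[0.65,0,-0.015,0.14,0.002,0,0],[0.65,0,-0.015,0.14,0.002,0,0]]

```text
time: 3.28
tool_pos: [0.5556, -0.1256, 0.2125]
ee_rot: [-3.141, -0.0, 1.743]
wrist_force: [0.3, 0.3, 0.7]
width: 0.0609
```

```bash
python3 st.py 3 -97 33;  python3 - <<'E'
from bench import robot
import cv2
p,d=robot.snapshot("wrist"); cv2.imwrite("pics/w3.png",p[:,:,::-1])
p,d=robot.snapshot("scene"); cv2.imwrite("pics/s3.png",cv2.resize(p[150:270,240:440,::-1],None,fx=4,fy=4,interpolation=cv2.INTER_CUBIC))
E
python3 st.py 3 -97 33
```

```text
t 3.28 pos [ 0.5556 -0.1256  0.2125] rpy deg [-179.98   -0.     99.86] grasp [ 0.5556 -0.1256  0.0325] F [0.3 0.3 0.7] w 0.0609
holder xy mm 3.428806635475241 -95.57920595411132 tipz 0.013270567523048782
frac shift [-0.014 -0.005 -0.005] turn [-0.0002 -0.      0.0012]
t 3.38 pos [ 0.5558 -0.1257  0.2128] rpy deg [1.7999e+02 1.0000e-02 9.9860e+01] grasp [ 0.5558 -0.1257  0.0328] F [-0.6  0.3 -1. ] w 0.0612
holder xy mm 3.647621841100129 -95.7215955944456 tipz 0.013590450142753452
frac shift [-0.013 -0.006 -0.002] turn [0.0002 0.0001 0.0012]
```

View pics/s3.png

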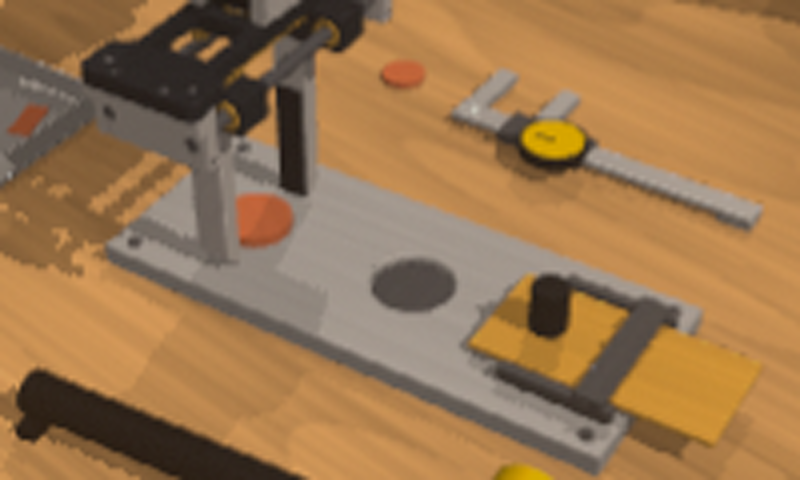

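View pics/w3.png

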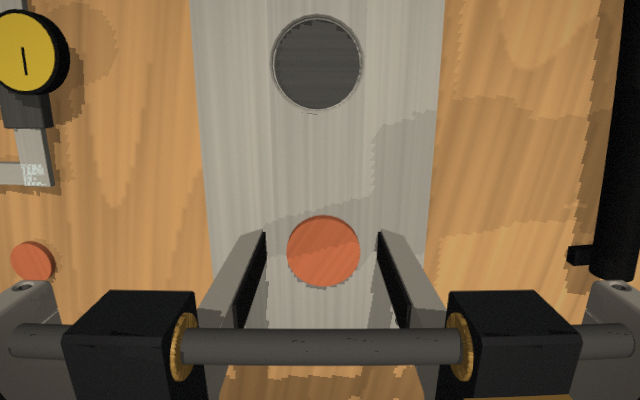

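>>> move_arm:
  increments:
    - [[0.65,-0.01,-0.005,0,0,0,0],[0.65,-0.01,-0.005,0,0,0,0],[0.4,-0.01,-0.005,0,0,0,0],[0.4,-0.01,-0.005,0,0,0,0],[0.4,-0.01,-0.005,0,0,0,0],[0.4,-0.01,-0.005,0,0,0,0],[0.4,-0.01,-0.005,0,0,0,0],[0.4,-0.01,-0.005,0,0,0,0]]

```text
time: 4.05
tool_pos: [0.5554, -0.1268, 0.2127]
ee_rot: [3.141, 0.0, 1.743]
wrist_force: [0.1, -0.4, 1.0]
width: 0.0386
```

```bash
python3 st.py 0 -10 33;  python3 - <<'E'
from bench import robot
from h import *
c=robot.camera_params("wrist")
p,d=robot.snapshot("wrist"); cv2.imwrite("pics/w4.png",p[:,:,::-1]); np.savez("pics/w4.npz",p=p,d=d,**c)
hsv=cv2.cvtColor(p,cv2.COLOR_RGB2HSV);H,S,V=[hsv[:,:,i].astype(int) for i in range(3)]
b=blobs((H<12)&(S>120)&(V>60),1000)[0]; e=cv2.fitEllipse(b); print(e,onz(c,e[0],.018))
E
python3 st.py 0 -10 33
```

```text
t 4.05 pos [ 0.5554 -0.1268  0.2127] rpy deg [1.7999e+02 1.0000e-02 9.9850e+01] grasp [ 0.5554 -0.1268  0.0327] F [ 0.1 -0.4  1. ] w 0.0386
holder xy mm 3.083044041357257 -96.73911054918571 tipz 0.01351676981931163
frac shift [ 0.867 -0.029 -0.003] turn [0.0002 0.0001 0.0011]
((321.2316589355469, 248.4223175048828), (70.09960174560547, 72.81938934326172), 90.69275665283203) [[ 0.55384751 -0.12729878  0.018     ]]
t 4.1 pos [ 0.5554 -0.1268  0.2127] rpy deg [1.7998e+02 1.0000e-02 9.9850e+01] grasp [ 0.5554 -0.1268  0.0327] F [0.  0.3 0.2] w 0.0385
holder xy mm 3.083774664435919 -96.74082384775585 tipz 0.013529425866051492
frac shift [ 0.867 -0.029 -0.003] turn [0.0002 0.0001 0.0011]
```

View pics/w4.png

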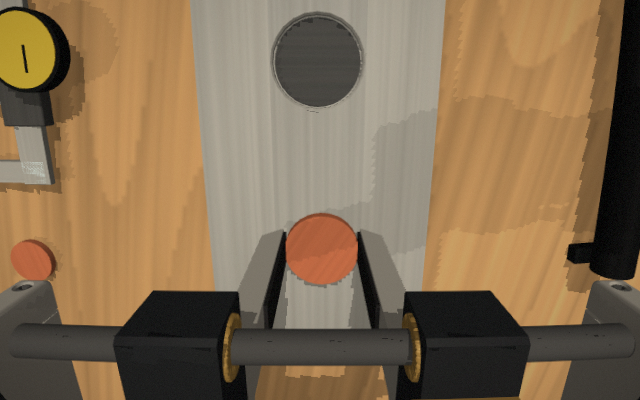

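>>> move_arm:
  increments:
    - [[0.4,0.1,-0.004,0,0,0,0],[0.4,0.22,-0.008,0,0,0,0],[0.4,0.36,-0.013,0,0,0,0],[0.4,0.5,-0.018,0,0,0,0],[0.4,0.62,-0.022,0,0,0,0],[0.4,0.72,-0.026,0,0,0,0],[0.4,0.8,-0.03,0,0,0,0],[0.4,0.8,-0.03,0,0,0,0]]

```text
time: 4.77
tool_pos: [0.5382, -0.0465, 0.2127]
ee_rot: [-3.141, -0.001, 1.745]
wrist_force: [0.2, 1.9, 0.8]
width: 0.0386
```

```bash
python3 st.py 0 0 33;  python3 - <<'E'
from bench import robot
from h import *
for n in("wrist","top","scene"):
    c=robot.camera_params(n)
    p,d=robot.snapshot(n); np.savez(f"pics/{n}5.npz",p=p,d=d,**c)
    if n=="top": p=cv2.resize(p[170:290,220:420],None,fx=4,fy=4,interpolation=cv2.INTER_CUBIC)
    if n=="scene": p=cv2.resize(p[160:280,260:440],None,fx=4,fy=4,interpolation=cv2.INTER_CUBIC)
    cv2.imwrite(f"pics/{n}5.png",p[:,:,::-1]); 
c=dict(np.load("pics/wrist5.npz"));p=c['p']
hsv=cv2.cvtColor(p,cv2.COLOR_RGB2HSV);H,S,V=[hsv[:,:,i].astype(int) for i in range(3)]
b=blobs((H<12)&(S>120)&(V>60),1000)[0]; e=cv2.fitEllipse(b); print(e,onz(c,e[0],.018))
E
python3 st.py 0 0 33
```

```text
t 4.77 pos [ 0.5382 -0.0465  0.2127] rpy deg [-1.7999e+02 -6.0000e-02  9.9970e+01] grasp [ 0.5381 -0.0463  0.0327] F [0.2 1.9 0.8] w 0.0386
holder xy mm -0.3080676487792692 -14.48809112822051 tipz 0.013488659242830964
frac shift [ 0.147  0.003 -0.003] turn [-0.0002 -0.0007  0.0025]
((321.24505615234375, 248.18051147460938), (70.67328643798828, 72.87931060791016), 90.16563415527344) [[ 0.53655092 -0.04663033  0.018     ]]
t 4.92 pos [ 0.5387 -0.0483  0.2127] rpy deg [-1.800e+02 -1.000e-02  9.987e+01] grasp [ 0.5387 -0.0483  0.0327] F [-0.4  1.6 -0.2] w 0.0391
holder xy mm -0.12388716041241958 -16.481264730751573 tipz 0.013496214998580391
frac shift [ 0.165  0.002 -0.003] turn [-0.     -0.0001  0.0013]
```

View pics/wrist5.png

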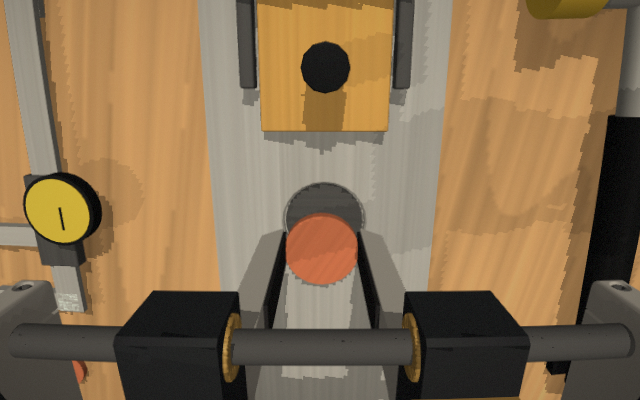

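View pics/scene5.png

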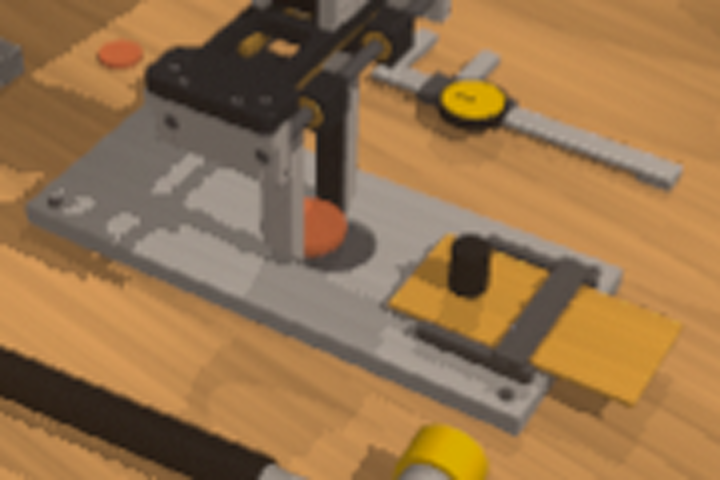

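```bash
cat > rim.py <<'E'
from h import *
import sys
from scipy.optimize import least_squares
c=dict(np.load(sys.argv[1])); p=c['p']
hsv=cv2.cvtColor(p,cv2.COLOR_RGB2HSV);H,S,V=[hsv[:,:,i].astype(int) for i in range(3)]
b=blobs((H<12)&(S>120)&(V>60),1000)[0]; e=cv2.fitEllipse(b); B=onz(c,e[0],.018)[0]
W=onz(c,b.reshape(-1,2),.018)[:,:2]
g=cv2.GaussianBlur(V.astype(np.float32),(0,0),1)
u0,v0=[float(x) for x in sys.argv[2:4]] # approx pocket centre px
pts=[]
for a in np.radians(np.arange(185,356,3)):
    r=np.arange(20,58,.5); x=u0+r*np.cos(a); y=v0+r*np.sin(a)
    s=cv2.remap(g,x.astype(np.float32)[None],y.astype(np.float32)[None],1).ravel()
    k=np.argmax(np.diff(s)[20:])+20
    pts.append((x[k],y[k]))
Q=onz(c,pts,.012)[:,:2]
f=least_squares(lambda q:np.hypot(*(Q-q[:2]).T)-q[2],[*onz(c,(u0,v0),.012)[0,:2],.022],loss='soft_l1',f_scale=.0005)
f2=least_squares(lambda q:np.hypot(*(W-q[:2]).T)-.0195,B[:2],loss='soft_l1',f_scale=.0005)
th=np.radians(9.8);hx=np.array([np.cos(th),np.sin(th)]);hy=np.array([-hx[1],hx[0]])
print('pocket',f.x.round(4),'rms',np.sqrt((f.fun**2).mean()),'blank',B.round(4),f2.x.round(4))
d=f.x[:2]-B[:2]; print('needed holder xy mm',1000*d@hx,1000*d@hy)
E
python3 rim.py pics/wrist5.npz 324 219
python3 - <<'E'
import numpy as np
from h import *
for n in("top","scene"):
    c=dict(np.load(f"pics/{n}5.npz"));p=c['p']
    hsv=cv2.cvtColor(p,cv2.COLOR_RGB2HSV);H,S,V=[hsv[:,:,i].astype(int) for i in range(3)]
    for b in blobs((H<12)&(S>120)&(V>60),40):
        M=cv2.moments(b);u=np.array((M['m10']/M['m00'],M['m01']/M['m00']))
        if 250<u[0]<350 and 190<u[1]<260: print(n,u,M['m00'],onz(c,u,.018))
E
python3 st.py
```

```text
pocket [ 0.5352 -0.0318  0.0206] rms 0.00044384031836532963 blank [ 0.5366 -0.0466  0.018 ] [ 0.5367 -0.0473]
needed holder xy mm 1.1621282903032282 14.82830640749458
scene [340.37817638 216.30792227] 111.5 [[ 0.53409379 -0.04000162  0.018     ]]
t 4.92 pos [ 0.5387 -0.0483  0.2127] rpy deg [-1.800e+02 -1.000e-02  9.987e+01] grasp [ 0.5387 -0.0483  0.0327] F [-0.4  1.6 -0.2] w 0.0391
holder xy mm -0.12388716041241958 -16.481264730751573 tipz 0.013496214998580391
```

View pics/top5.png

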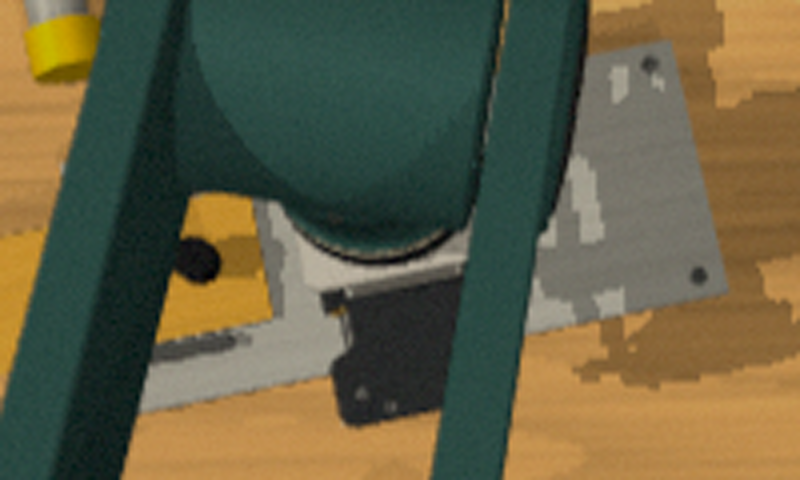

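>>> move_arm:
  increments:
    - [[0.4,0.04,0.002,0,0,0,0],[0.4,0.09,0.005,0,0,0,0],[0.4,0.13,0.007,0,0,0,0],[0.4,0.155,0.007,0,0,0,0],[0.4,0.165,0.007,0,0,0,0],[0.4,0.165,0.007,0,0,0,0],[0.4,0.165,0.007,0,0,0,0],[0.4,0.165,0.007,0,0,0,0]]

```text
time: 5.58
tool_pos: [0.5365, -0.0322, 0.2126]
ee_rot: [-3.141, 0.0, 1.743]
wrist_force: [-0.3, 0.1, -0.8]
width: 0.0382
```

```bash
python3 st.py 0 0 33;  python3 - <<'E'
from bench import robot
from h import *
for n in("wrist","scene"):
    c=robot.camera_params(n)
    p,d=robot.snapshot(n); np.savez(f"pics/{n}6.npz",p=p,d=d,**c)
    if n=="scene": p=cv2.resize(p[160:280,260:440],None,fx=4,fy=4,interpolation=cv2.INTER_CUBIC)
    else: p=cv2.resize(p[120:320,200:440],None,fx=3,fy=3,interpolation=cv2.INTER_CUBIC)
    cv2.imwrite(f"pics/{n}6.png",p[:,:,::-1]); 
E
python3 st.py 0 0 33
```

```text
t 5.58 pos [ 0.5365 -0.0322  0.2126] rpy deg [-179.99    0.     99.84] grasp [ 0.5365 -0.0322  0.0326] F [-0.3  0.1 -0.8] w 0.0382
holder xy mm 0.44755352704397106 -0.28651859219207115 tipz 0.013360157658295763
frac shift [ 0.003 -0.005 -0.004] turn [-0.0001  0.      0.0011]
t 5.68 pos [ 0.5365 -0.0322  0.2126] rpy deg [-1.7999e+02  1.0000e-02  9.9840e+01] grasp [ 0.5365 -0.0323  0.0326] F [-0.3 -0.9 -0.6] w 0.0389
holder xy mm 0.46916190045282213 -0.33875831492079383 tipz 0.013406395254748432
frac shift [ 0.003 -0.005 -0.004] turn [-0.0001  0.0001  0.001 ]
```

View pics/wrist6.png

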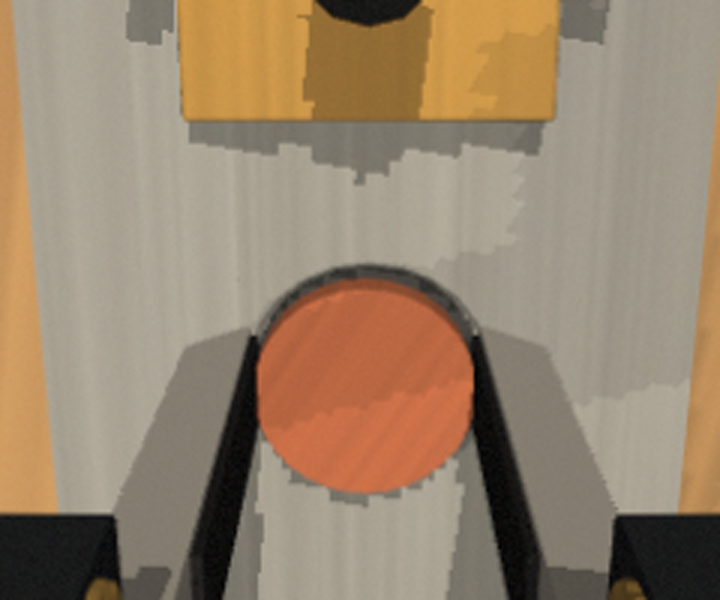

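View pics/scene6.png

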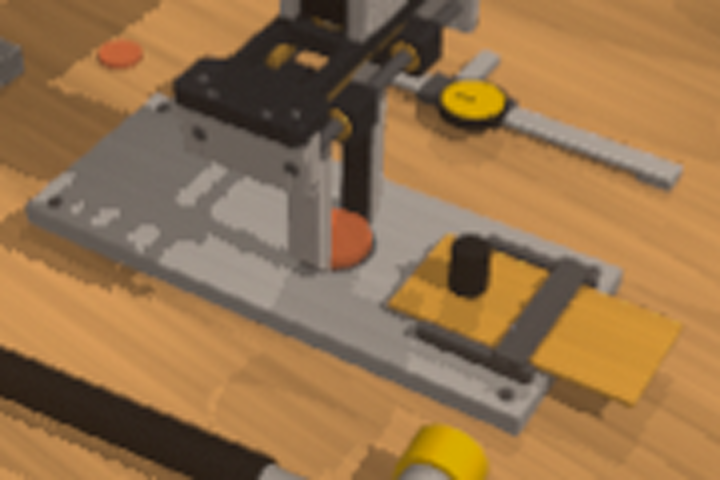

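Blank is over the pocket with an even rim visible around it (rim top at crop v≈265, blank top edge ≈283, sides even). I'll release it now.

>>> move_arm:
  increments:
    - [[0.5,0.003,0.002,0,0,0,0],[0.5,0.003,0.002,0,0,0,0],[0.55,0.003,0.002,0,0,0,0],[0.55,0.003,0.002,0,0,0,0],[0.55,0.003,0.002,0,0,0,0]]

```text
time: 6.1
tool_pos: [0.5367, -0.0318, 0.2128]
ee_rot: [3.141, 0.0, 1.743]
wrist_force: [-0.7, 0.7, -0.7]
width: 0.0516
```

```bash
python3 st.py 0 0 33;  python3 - <<'E'
from bench import robot
from h import *
for n in("wrist","scene"):
    c=robot.camera_params(n)
    p,d=robot.snapshot(n); np.savez(f"pics/{n}7.npz",p=p,d=d,**c)
    if n=="scene": p=cv2.resize(p[160:280,260:440],None,fx=4,fy=4,interpolation=cv2.INTER_CUBIC)
    else: p=cv2.resize(p[120:320,200:440],None,fx=3,fy=3,interpolation=cv2.INTER_CUBIC)
    cv2.imwrite(f"pics/{n}7.png",p[:,:,::-1]); 
E
```

```text
t 6.1 pos [ 0.5367 -0.0318  0.2128] rpy deg [1.7999e+02 1.0000e-02 9.9850e+01] grasp [ 0.5368 -0.0319  0.0328] F [-0.7  0.7 -0.7] w 0.0516
holder xy mm 0.7820898391467416 0.007139123085188936 tipz 0.013581276709276002
frac shift [-0.    -0.007 -0.002] turn [0.0001 0.0001 0.0011]
```

View pics/wrist7.png

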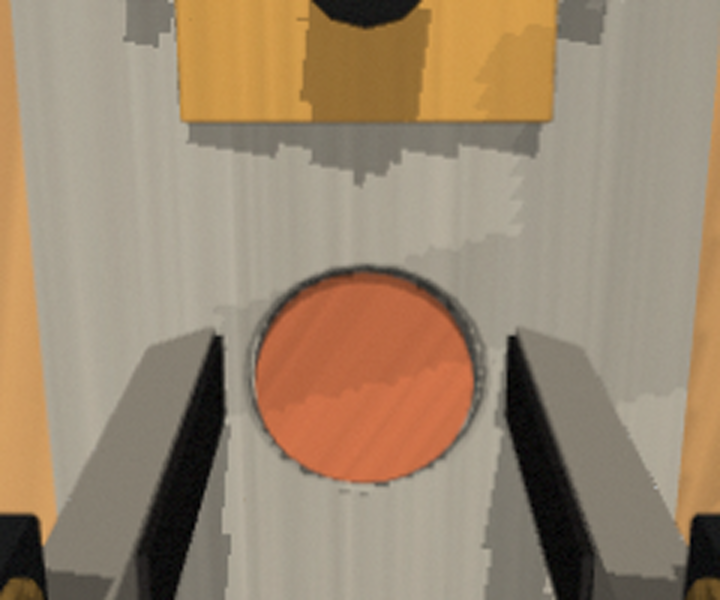

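View pics/scene7.png

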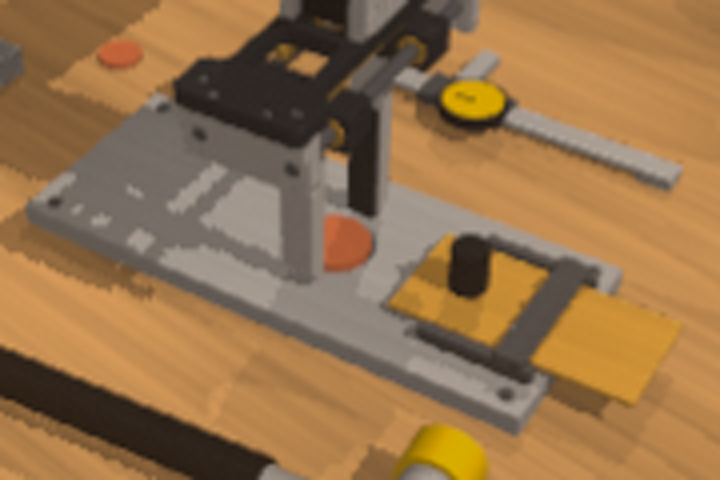

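```bash
python3 - <<'E'
from h import *
c=dict(np.load("pics/wrist7.npz"));d=c['d']
q=cv2
def wz(u,v):
    z=d[v,u]; o,r=ray(c,(u,v)); return o+r[0]*z
for uv in [(321,245),(321,225),(310,245),(335,245),(321,268),(321,195),(280,240),(290,190)]: print(uv,wz(*uv).round(4))
c=dict(np.load("pics/wrist5.npz"));p=c['p'];V=p.max(2)
roi=np.zeros(V.shape,bool);roi[20:120,280:380]=1
b=blobs((V<60)&roi,200)[0];e=cv2.fitEllipse(b);print(e,onz(c,e[0],.0455))
E
python3 st.py 0 76 75
```

```text
(321, 245) [ 0.535  -0.0321  0.014 ]
(321, 225) [ 0.533  -0.0204  0.0144]
(310, 245) [ 0.529  -0.0329  0.0147]
(335, 245) [ 0.5425 -0.0303  0.0152]
(321, 268) [ 0.5373 -0.0452  0.0155]
(321, 195) [ 0.5302 -0.0043  0.0125]
(280, 240) [ 0.5123 -0.0335  0.013 ]
(290, 190) [ 0.5136 -0.0044  0.0128]
((324.90374755859375, 67.07133483886719), (47.352500915527344, 49.53586196899414), 0.43272459506988525) [[0.522315   0.04283219 0.0455    ]]
t 6.2 pos [ 0.5367 -0.0318  0.2127] rpy deg [1.800e+02 1.000e-02 9.985e+01] grasp [ 0.5367 -0.0318  0.0327] F [-0.3  0.9  0.3] w 0.0514
holder xy mm 0.7295417386609254 0.037293210769940896 tipz 0.013500419005895714
frac shift [ 0.759 -0.006 -0.423] turn [0.     0.0001 0.0011]
```

Blank sits about 2 mm proud and flat by depth. Next, up and over the knob.

>>> move_arm:
  increments:
    - [[0.55,0,0,-0.15,0,0,0],[0.55,0,0,-0.35,0,0,0],[0.45,0,0,-0.5,0,0,0],[0.33,0.2,-0.005,-0.5,0,0,0],[0.33,0.5,-0.01,-0.5,0,0,0],[0.33,0.7,-0.01,-0.5,0,0,0],[0.33,0.76,-0.01,-0.5,0,0,0],[0.33,0.76,-0.01,-0.5,0,0,0]]

```text
time: 6.87
tool_pos: [0.5224, 0.044, 0.2627]
ee_rot: [3.142, 0.0, 1.745]
wrist_force: [0.5, 0.6, 0.3]
width: 0.031
```

>>> move_arm:
  increments:
    - [[0.33,0,0,0,0,0,0],[0.33,0,0,0,0,0,0]]

```text
time: 7.03
tool_pos: [0.5229, 0.0421, 0.2626]
ee_rot: [3.142, 0.001, 1.742]
wrist_force: [0.8, -0.3, -0.3]
width: 0.0309
```

```bash
python3 st.py -0.5 76 46;  python3 - <<'E'
from bench import robot
from h import *
for n in("wrist","scene"):
    c=robot.camera_params(n)
    p,d=robot.snapshot(n); np.savez(f"pics/{n}8.npz",p=p,d=d,**c)
    if n=="scene": p=cv2.resize(p[160:280,260:440],None,fx=4,fy=4,interpolation=cv2.INTER_CUBIC)
    cv2.imwrite(f"pics/{n}8.png",p[:,:,::-1]); 
E
```

```text
t 7.03 pos [0.5229 0.0421 0.2626] rpy deg [1.800e+02 4.000e-02 9.981e+01] grasp [0.523  0.0419 0.0826] F [ 0.8 -0.3 -0.3] w 0.0309
holder xy mm -0.32728016621222805 75.07121305228871 tipz 0.063413621447031
frac shift [ 0.008 -0.002  0.366] turn [0.     0.0005 0.0006]
```

View pics/wrist8.png

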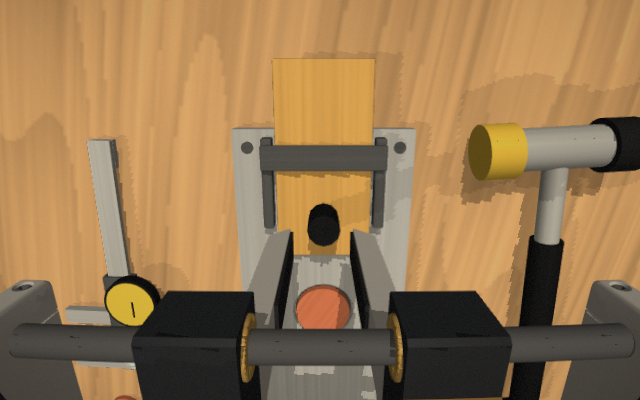

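View pics/scene8.png

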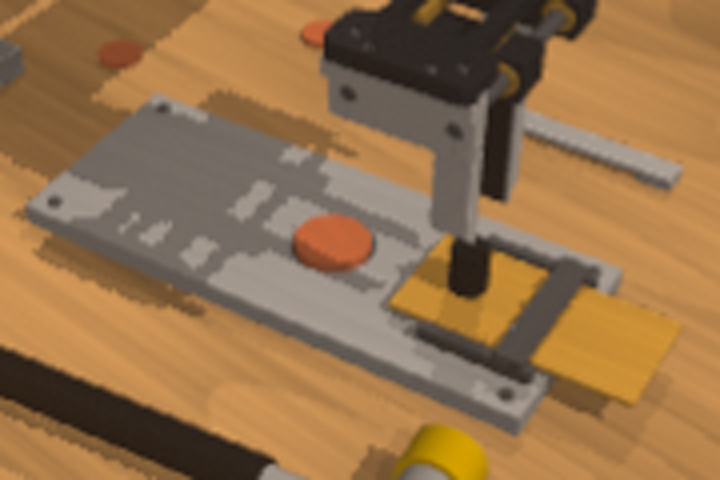

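>>> move_arm:
  increments:
    - [[0.33,0.008,-0.002,0.1,0,0,0],[0.33,0.008,-0.002,0.22,0,0,0],[0.33,0.008,-0.002,0.31,0,0,0],[0.33,0.008,-0.002,0.36,0,0,0],[0.33,0.008,-0.002,0.36,0,0,0],[0.33,0.008,-0.002,0.36,0,0,0]]

```text
time: 7.63
tool_pos: [0.5222, 0.0436, 0.2258]
ee_rot: [-3.14, -0.0, 1.743]
wrist_force: [-0.0, -0.1, -0.7]
width: 0.031
```

>>> move_arm:
  increments:
    - [[0.15,0,0,0,0,0,0],[0.15,0,0,0,0,0,0],[0.15,0,0,0,0,0,0],[0.15,0,0,0,0,0,0],[0.15,0,0,0,0,0,0]]

```text
time: 8.05
tool_pos: [0.5231, 0.0438, 0.2273]
ee_rot: [3.138, 0.0, 1.743]
wrist_force: [5.8, 0.5, -2.5]
width: 0.0191
```

```bash
python3 st.py 0 0 46;  python3 - <<'E'
from bench import robot
from h import *
for n in("scene",):
    c=robot.camera_params(n)
    p,d=robot.snapshot(n); np.savez(f"pics/{n}9.npz",p=p,d=d,**c)
    if n=="scene": p=cv2.resize(p[160:280,260:440],None,fx=4,fy=4,interpolation=cv2.INTER_CUBIC)
    cv2.imwrite(f"pics/{n}9.png",p[:,:,::-1]); 
E
```

```text
t 8.05 pos [0.5231 0.0438 0.2273] rpy deg [1.7979e+02 2.0000e-02 9.9850e+01] grasp [0.5238 0.0438 0.0473] F [ 5.8  0.5 -2.5] w 0.0191
holder xy mm 0.818573983542764 76.79278398183375 tipz 0.028104921282146228
frac shift [-0.769 -0.003  0.013] turn [0.0023 0.0002 0.0011]
```

View pics/scene9.png

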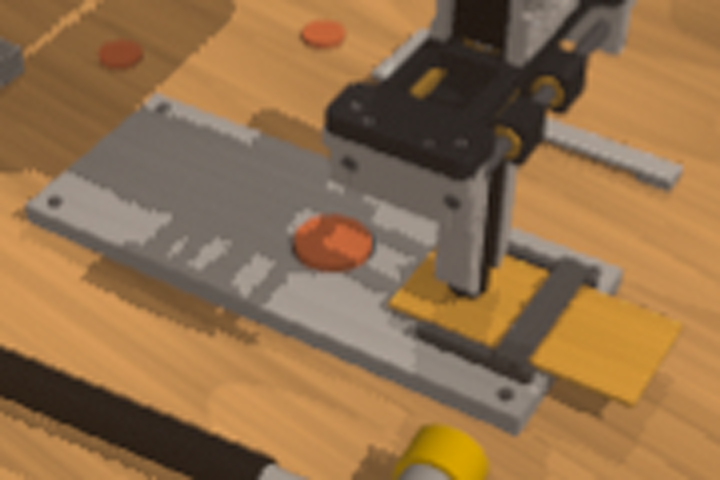

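>>> move_arm:
  increments:
    - [[0.15,-0.08,0.008,0,0,0,0],[0.15,-0.18,0.008,0,0,0,0],[0.15,-0.3,0.008,0,0,0,0],[0.15,-0.42,0.008,0,0,0,0],[0.15,-0.54,0.008,0,0,0,0],[0.15,-0.63,0.008,0,0,0,0],[0.15,-0.69,0.008,0,0,0,0],[0.15,-0.7,0.008,0,0,0,0]]

```text
time: 8.77
tool_pos: [0.5358, -0.0269, 0.2273]
ee_rot: [3.14, 0.001, 1.741]
wrist_force: [5.1, 1.5, 1.3]
width: 0.0193
```

```bash
python3 st.py 0.8 0 46
```

```text
t 8.77 pos [ 0.5358 -0.0269  0.2273] rpy deg [1.799e+02 8.000e-02 9.974e+01] grasp [ 0.5361 -0.0271  0.0473] F [5.1 1.5 1.3] w 0.0193
holder xy mm 0.9349867619981715 4.806335709782391 tipz 0.02805565967170126
frac shift [-0.051  0.002  0.013] turn [ 0.0011  0.0009 -0.0001]
```

Now finish gently to the stop, watching the force.

>>> move_arm:
  increments:
    - [[0.15,-0.02,0.01,0,0,0,0],[0.15,-0.04,0.01,0,0,0,0],[0.15,-0.055,0.01,0,0,0,0],[0.15,-0.055,0.01,0,0,0,0],[0.15,-0.055,0.01,0,0,0,0]]

```text
time: 9.18
tool_pos: [0.5369, -0.0305, 0.2272]
ee_rot: [-3.141, 0.001, 1.743]
wrist_force: [1.9, 1.1, 5.7]
width: 0.0192
```

```bash
python3 st.py 0.8 0 46
```

```text
t 9.18 pos [ 0.5369 -0.0305  0.2272] rpy deg [-1.7996e+02  6.0000e-02  9.9870e+01] grasp [ 0.5368 -0.0308  0.0472] F [1.9 1.1 5.7] w 0.0192
holder xy mm 0.9835433912592855 1.0942688474753441 tipz 0.028022763210634183
frac shift [-0.013 -0.003  0.012] turn [-0.0005  0.0007  0.0013]
```

>>> move_arm:
  increments:
    - [[0.15,-0.01,0,0,0,0,0],[0.15,-0.02,0,0,0,0,0],[0.15,-0.02,0,0,0,0,0],[0.15,-0.02,0,0,0,0,0]]

```text
time: 9.52
tool_pos: [0.5372, -0.0322, 0.2272]
ee_rot: [-3.141, 0.001, 1.743]
wrist_force: [0.8, 1.1, 4.7]
width: 0.0192
```

```bash
python3 st.py 0.8 0 46
```

```text
t 9.52 pos [ 0.5372 -0.0322  0.2272] rpy deg [-1.7996e+02  3.0000e-02  9.9880e+01] grasp [ 0.5371 -0.0324  0.0472] F [0.8 1.1 4.7] w 0.0192
holder xy mm 0.9936459905051547 -0.5345518923670246 tipz 0.028022501054839888
frac shift [ 0.004 -0.003  0.012] turn [-0.0005  0.0003  0.0015]
```

>>> move_arm:
  increments:
    - [[0.15,-0.01,0,0,0,0,0],[0.15,-0.02,0,0,0,0,0],[0.15,-0.02,0,0,0,0,0],[0.15,-0.02,0,0,0,0,0]]

```text
time: 9.85
tool_pos: [0.5374, -0.0332, 0.2272]
ee_rot: [-3.141, -0.003, 1.743]
wrist_force: [1.3, 5.6, 6.0]
width: 0.0187
```

```bash
python3 st.py 0.8 0 46
```

```text
t 9.85 pos [ 0.5374 -0.0332  0.2272] rpy deg [-1.7995e+02 -1.6000e-01  9.9890e+01] grasp [ 0.5371 -0.0328  0.0472] F [1.3 5.6 6. ] w 0.0187
holder xy mm 0.9907128317359101 -0.9360362384496165 tipz 0.0279879774447043
frac shift [ 0.014 -0.003  0.012] turn [-0.0005 -0.0017  0.0016]
```

>>> move_arm:
  increments:
    - [[0.15,-0.01,0,0,0,0,0],[0.15,-0.015,0,0,0,0,0],[0.15,-0.015,0,0,0,0,0],[0.15,-0.015,0,0,0,0,0]]

```text
time: 10.18
tool_pos: [0.5375, -0.0338, 0.2272]
ee_rot: [-3.141, -0.005, 1.744]
wrist_force: [-0.4, 8.2, 7.2]
width: 0.0188
```

```bash
python3 st.py 0.8 0 46
```

```text
t 10.18 pos [ 0.5375 -0.0338  0.2272] rpy deg [-179.95   -0.31   99.91] grasp [ 0.5371 -0.0329  0.0472] F [-0.4  8.2  7.2] w 0.0188
holder xy mm 0.983241563235778 -1.0334178442657698 tipz 0.027990642266681826
frac shift [ 0.02  -0.003  0.012] turn [-0.0006 -0.0035  0.0018]
```

At the stop: 8 N and the tip no longer moves. Release straight away while still loaded towards the stop.

>>> move_arm:
  increments:
    - [[0.36,0,0,0,0,0,0],[0.36,0,0,0,0,0,0],[0.36,0,0,0,0,0,0],[0.36,0,0,0,0,0,0]]

```text
time: 10.52
tool_pos: [0.5373, -0.0361, 0.2255]
ee_rot: [-3.138, 0.0, 1.743]
wrist_force: [0.4, -0.1, -0.5]
width: 0.0335
```

```bash
python3 st.py 0.8 0 46;  python3 - <<'E'
from bench import robot
from h import *
for n in("scene","wrist"):
    c=robot.camera_params(n)
    p,d=robot.snapshot(n); np.savez(f"pics/{n}10.npz",p=p,d=d,**c)
    if n=="scene": p=cv2.resize(p[160:280,260:440],None,fx=4,fy=4,interpolation=cv2.INTER_CUBIC)
    cv2.imwrite(f"pics/{n}10.png",p[:,:,::-1]); 
E
```

```text
t 10.52 pos [ 0.5373 -0.0361  0.2255] rpy deg [-179.81    0.     99.84] grasp [ 0.5367 -0.0362  0.0455] F [ 0.4 -0.1 -0.5] w 0.0335
holder xy mm 0.009876137368358778 -4.247397080525816 tipz 0.026326521540598558
frac shift [ 0.042  0.002 -0.005] turn [-0.0021  0.      0.0011]
```

View pics/scene10.png

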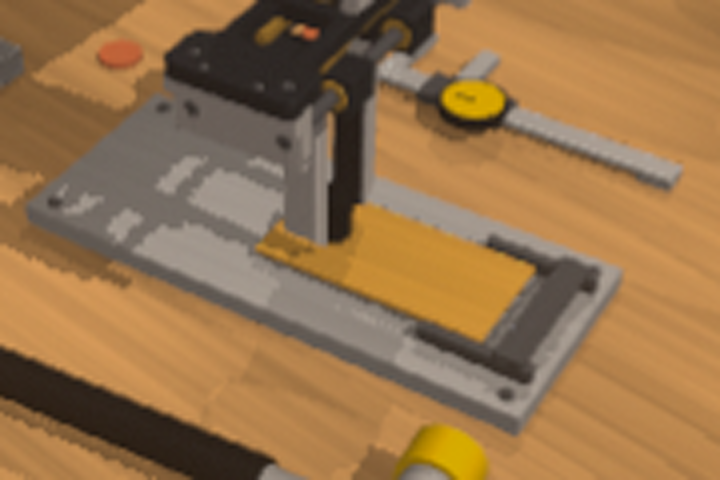

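View pics/wrist10.png

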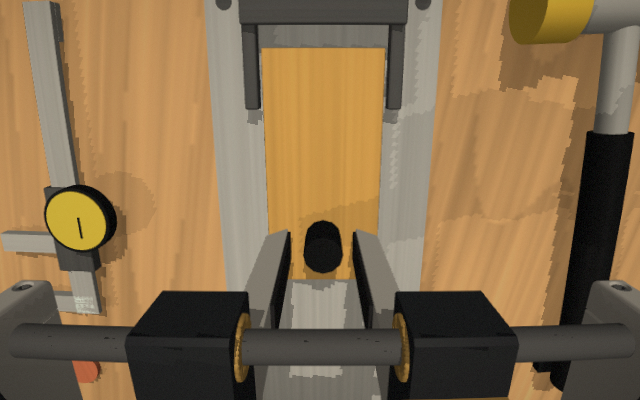

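Released, and the knob stands free between the fingers. Now straight up, then aside so the top camera can see.

>>> move_arm:
  increments:
    - [[0.36,0,0,-0.15,0,0,0],[0.36,0,0,-0.4,0,0,0],[0.36,0,0,-0.8,0,0,0],[0.36,0,0,-1,0,0,0],[0.36,0,0,-1,0,0,0],[0.36,0,0,-1,0,0,0]]

```text
time: 11.12
tool_pos: [0.5382, -0.0361, 0.3281]
ee_rot: [3.139, 0.001, 1.742]
wrist_force: [-0.2, -0.6, -0.6]
width: 0.0339
```

>>> move_arm:
  increments:
    - [[0.36,-0.3,-0.3,-0.2,0,0,0],[0.36,-0.6,-0.6,-0.4,0,0,0],[0.36,-0.9,-0.9,-0.5,0,0,0],[0.36,-1,-1,-0.5,0,0,0],[0.36,-1,-1,-0.5,0,0,0],[0.36,-1,-1,-0.5,0,0,0]]

```text
time: 11.62
tool_pos: [0.4558, -0.1523, 0.3749]
ee_rot: [-3.139, -0.002, 1.74]
wrist_force: [0.4, 0.4, 0.6]
width: 0.0342
```

>>> move_arm:
  increments:
    - [[0.36,-0.3,-0.3,0,0,0,0],[0.36,-0.6,-0.6,0,0,0,0],[0.36,-0.9,-0.6,0,0,0,0],[0.36,-1,-0.6,0,0,0,0],[0.36,-1,-0.6,0,0,0,0],[0.36,-1,-0.6,0,0,0,0]]

```text
time: 12.12
tool_pos: [0.4153, -0.2595, 0.3751]
ee_rot: [-3.14, -0.003, 1.743]
wrist_force: [0.5, 0.5, -0.3]
width: 0.0341
```

```bash
python3 st.py;  python3 - <<'E'
from bench import robot
from h import *
for n in("scene","top"):
    c=robot.camera_params(n)
    p,d=robot.snapshot(n); np.savez(f"pics/{n}11.npz",p=p,d=d,**c)
    cv2.imwrite(f"pics/{n}11.png",p[:,:,::-1])
    V=p.max(2); roi=np.zeros(V.shape,bool)
    if n=="top": roi[200:260,280:345]=1
    else: roi[185:230,320:360]=1
    for b in blobs((V<45)&roi,15)[:2]:
        M=cv2.moments(b);u=np.array((M['m10']/M['m00'],M['m01']/M['m00'])); print(n,u,M['m00'],onz(c,u,.0455 if n=="top" else .0325))
E
```

```text
t 12.12 pos [ 0.4153 -0.2595  0.3751] rpy deg [-179.91   -0.19   99.89] grasp [ 0.4149 -0.259   0.1951] F [ 0.5  0.5 -0.3] w 0.0341
holder xy mm -157.7806848112288 -203.18720611853746 tipz 0.17591034301939465
scene [342.44025157 214.7327044 ] 53.0 [[ 0.54057133 -0.02904296  0.0325    ]]
top [311.4204793  226.00217865] 76.5 [[ 0.53516136 -0.03306069  0.0455    ]]
```

View pics/top11.png

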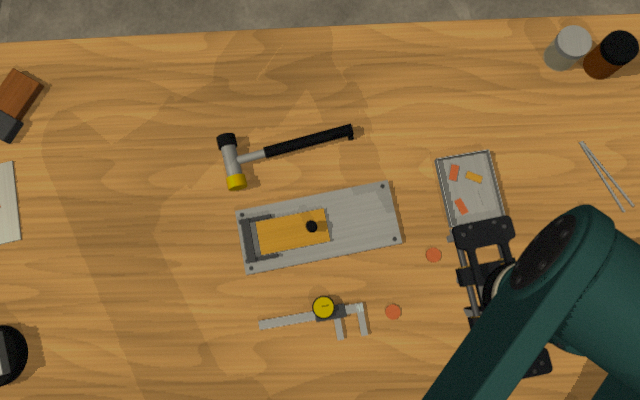

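View pics/scene11.png

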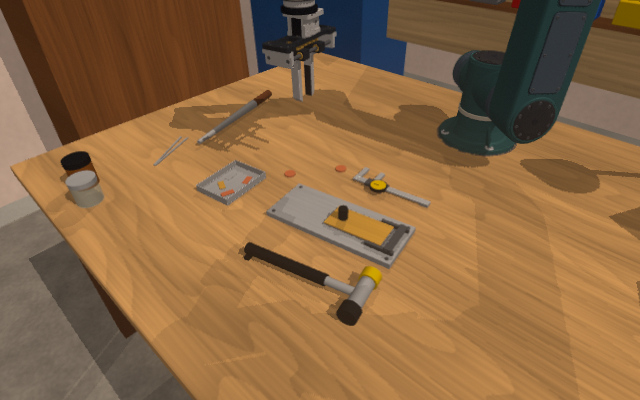

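The top view shows the knob at (311,226), over the pocket centre to about 1 mm. The mallet, caliper and tray are at the same pixels as at the start.

```bash
python3 -c "
from bench import robot; print(robot.close_job())"
```

```text
the job is handed in; nothing more can be done
None
```

The job is done and handed in at about 12 s of robot time. The blank is in the pocket under the cover, the cover is at its end stop, and the arm is clear of everything.

- **Blank:** I gripped the 40 mm blank by its sides at plate height and slid it along the plate at constant height to the pocket. When I let go it dropped in. The wrist picture showed the pocket rim all round it, and its top read about 1.5–2.5 mm above the plate, where 2 mm is expected.
- **Cover:** I gripped the knob and slid the cover until it stopped: wrist force rose to about 8 N and the fingertips stopped moving. After release and moving clear, the top camera put the knob at (0.535, -0.033) against the pocket at (0.536, -0.032), which is within calibration error.
- **Bystanders:** the mallet, caliper and tray look unmoved in the top view. I judged this by eye and did not measure it.
- **Disagreement:** the last scene-camera estimate of the knob was about 5 mm off the pocket centre. It came from a small blob at a guessed height, so I relied on the top view and the force at the stop instead.

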